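# Dust a bisque pot over the air head

## Task

First open the air valve halfway, so that its red lever stands at 45 degrees between straight across the pipe (shut) and along the pipe (fully open). Then pick up the rectangular bisque pot, carry it upright over the other ware and the wall of the dusting tray, and hold it centred about 15 mm above the blue air head, its long side along the head's long side, without ever touching the tray or the head. Finish while still holding it there, with the valve still half open and the other things left standing where they were.

Things in the scene. Friction and masses are not known exactly. Their poses are not given: they have to be found in the camera images.
- valve_hub (a point): Centre of the lever hub of a fixed quarter-turn brass ball valve on a steel pipe, 90 mm above the table. z is up and is the lever's turning axis; x is the direction in which the lever points when shut; the pipe runs along y. The top of the pipe is 56 mm above the table (64 mm at the brass body within 30 mm of the hub). Base plate 70 x 200 x 8 mm. This frame does not turn with the lever.
- lever (a joint): Turning angle of the valve lever in rad: 0 = shut, lever across the pipe (along +x of valve_hub); grows anticlockwise seen from above; 1.571 = fully open, lever along the pipe (+y of valve_hub). Half open is 0.785. The lever is level; its red grip is a bar 14 mm wide and 14 mm high, from 36 to 96 mm out from the hub, centred at the hub's height (90 mm above the table). It turns with light friction (about 0.12 N m) and stays where it is left.
- pot_mid (a point): Centre, half-way up, of the loose rectangular bisque pot: an open-topped, pinkish slab-built box 44 mm (its x) by 76 mm (its y) by 100 mm high (z, up), walls 5 mm, about 0.25 kg, standing upright on the table. Its underside is 50 mm below this point.
- head_top (a point): Centre of the top face of the blue air head, a block 50 mm (its x) by 84 mm (its y, the long side) and 18 mm thick with three dark slots along y, top 85 mm above the table. It stands on a riser in the middle of the fixed plywood dusting tray, an open-topped box of outer size 200 mm (x) by 240 mm (y) with walls 110 mm high and 8 mm thick. z is up.
- cup_mid (a point): Bystander: centre of an empty pale bisque cup, 74 mm across, 80 mm high, loose on the table (centre 40 mm up).
- jar_mid (a point): Bystander: centre of a closed green glass glaze jar, 68 mm across, 75 mm high, loose on the table (centre 37 mm up).
- brushes_mid (a point): Bystander: a blue ceramic pot of brushes, 72 mm across and 90 mm high, the brushes sticking up to 180 mm; this point is on its axis, 45 mm up. Loose on the table.
Not all that is in view belongs to the job. Of the things like the part that bears pot_mid, leave any that is black, pink or purple; of the rest the larger one is meant.

How it is judged:
By the outcome, as a careful person would: the job done as asked, in the order asked, and still so for the second after the job is handed in, while the arm keeps its last pose, push and grip.
It also fails if it takes over 58 s, if anything falls off the work surface, if the arm or the gripper's body presses on something with over 40 N, if the wrist force passes 120 N, or if a joint passes its speed limit or range.

## Robot

A 6-joint arm with a two-finger parallel gripper is mounted at the origin on the work surface. World frame = base frame: x ahead of the robot, y to its left, z up, the work surface at z = 0. Lengths are in m, angles in rad, forces in N, time in s.
With the tool pointing down it reaches from about 0.275 to 0.825 m from the base axis. Payload 4.9 kg.
Tool frame: the origin (TCP) lies at the very end of the fingers, on their centre line; the grasp point (between the pads) lies ctrl.pinch_z behind it (ctrl.pinch_z is the distance from the TCP to the grasp point, in m); z points along the fingers, y is the line along which they close (so a half turn about z gives the same grasp; the last joint's range is limited). The gripper opens to 85 mm and grips with 20 to 120 N. Pads are 22 mm wide; open, the fingers measure 114 mm over their backs; the gripper's body (76 mm by 85 mm) begins 54 mm behind the grasp point. The pads swing forward as they close: fully open they stand 13 mm farther back than shut.
Start: joints at [1.005, 0.326, -0.193, 1.052, 0, 1.437], TCP at [0.23, 0.5, 0.231] pointing down, gripper open.
Joint ranges: [-2.65, 2.65], [-0.97, 1.79], [-1.3, 1.35], [-1.93, 2.1], [-1.47, 1.37], [-3.14, 3.14]. Speed limits (rad/s): [2.57, 2.57, 3.14, 3.14, 3.14, 3.14].

## Interface

Orientations are given as a unit quaternion [w, x, y, z].
In Python, from plant import ctrl, read_camera gives the robot as it stands.
- The arm moves only by the tool play_rows, never from a script. Its argument "motion" is a list of rows, each a list of 7 numbers: the shift along the world's x, y, z in m, then the turn, a rotation vector about the world's x, y, z in degrees, then the finger opening in m, from 0 to 0.0854. A call has exactly 10 rows; each row is the pose to reach, as a shift and turn from the pose commanded when the call began; what a row does not reach only later rows make up. A row lasts 1/12 s, in which the tool goes at most 41.7 mm and 7.16 degrees, less where a joint would pass 70% of its speed; a pose out of reach is approached as far as the arm can. A call with a gripper value outside its range is refused whole. The fingers move at their own pace and stop on an object; the grip force is fixed at half the most. Time passes only in rows, so rows that repeat a pose let the fingers close, or fill a call up. It gives the time, the measured TCP pose, the force, the opening and the grip force at its end, in the units of the state.
- ctrl.get_obs(): the state, without advancing time (a new reading comes with each control period).
- read_camera(name): name is "scene" or "side" or "wrist"; returns a dict with "color" (384x512x3 uint8, red, green, blue), "range_z" (384x512 float32, m along the optical axis (not along the pixel's ray), 0 where there is no reading), "K" (3x3 intrinsics, pixels), "R" (3x3) and "t" (3): a world point X has camera coordinates R X + t; the wrist camera has in their place "tool_from_camera" (4x4, takes a point from camera to tool coordinates, whose origin is the TCP and whose axes are the flange's). Camera axes: x right, y down, z forward; pixel columns grow to the right and rows downward; lengths in m; the calibration is good to about 2 mm. The wrist camera is an equidistant fisheye: a pixel r from the principal point sees the ray r / f radians off the axis. A picture is of the moment at which its call begins: read the wrist's pose just before it.
- ctrl.hand_in(): hands the job in; it is judged then, once.
The state is a dict: "clock": time; "joint_positions": joint angles; "joint_vel": joint speeds; "effort": joint torques, N m; "tcp_pos": TCP position; "tool_rot": TCP orientation; "contact_force": force on the tool from outside, world axes, zero at the start; "moment": the same for the moment, N m; "finger_gap": opening from 0.0 (shut) to 1.0 (fully open); "grip_force": force on a finger pad.
Only numpy, scipy, OpenCV 4.12 (cv2) and the standard library are available. Lean on these libraries where they do the work, as an engineer would, in place of code of your own. Each camera call takes 0.05 s, during which the arm holds its last target. There are 200 camera calls.

## Working session

There is one attempt and no reset: what is moved stays moved. The work goes in short steps, Python scripts to look and compute and a tool call to move; the robot and the scene stay as the last step left them, time stands still between calls to the robot, and variables do not carry over. Pictures are saved under pics/ and viewed, at most 10 in all, crops included, and the job is handed in when it is done.

Besides the shell and the picture viewer there is one more tool, called after "Emit:" as name([rows], argument=value, ...), one row to a line, values as JSON. play_rows: Moves the arm, as the interface text tells. Its arguments: {"type":"object","properties":{"motion":{"type":"array"}},"required":["motion"]}

```bash
mkdir -p pics
cat > h.py <<'E'
import numpy as np, cv2, pickle
from plant import ctrl, read_camera
def cloud(d):
    z=d["range_z"];K=d["K"];v,u=np.indices(z.shape)
    P=np.stack([(u-K[0,2])/K[0,0]*z,(v-K[1,2])/K[1,1]*z,z],-1)
    return (P-d["t"])@d["R"]   # R^T(P-t)
E
python3 - <<'E'
from h import *
o=ctrl.get_obs();print(o,ctrl.pinch_z)
for n in("scene","side"):
    d=read_camera(n);pickle.dump(d,open(n+".pkl","wb"))
    cv2.imwrite(f"pics/{n}.png",cv2.resize(d["color"][:,:,::-1],(800,600)))
E
```

```text
{'clock': 0.0, 'joint_positions': array([ 1.00477920e+00,  3.26914011e-01, -1.93571697e-01,  1.05201059e+00,
        2.39683736e-05,  1.43657863e+00]), 'joint_vel': array([-0.00089553, -0.00051089,  0.00027528, -0.00094417, -0.00102625,
       -0.00056613]), 'effort': array([-2.87992398e-04, -4.43408275e+01,  2.62434751e+01,  1.55055325e-02,
       -2.05531715e-04,  1.22152682e-05]), 'tcp_pos': array([0.22985815, 0.49903086, 0.23052273]), 'tool_rot': array([-3.02808580e-04,  2.14226274e-01,  9.76783692e-01, -7.94307016e-04]), 'contact_force': array([-0.02326446, -0.63894488, -0.22751773]), 'moment': array([-0.00759545, -0.00545371, -0.00695533]), 'grip_force': 0.0, 'finger_gap': 0.9985023263167444} 0.0187
```

View pics/scene.png

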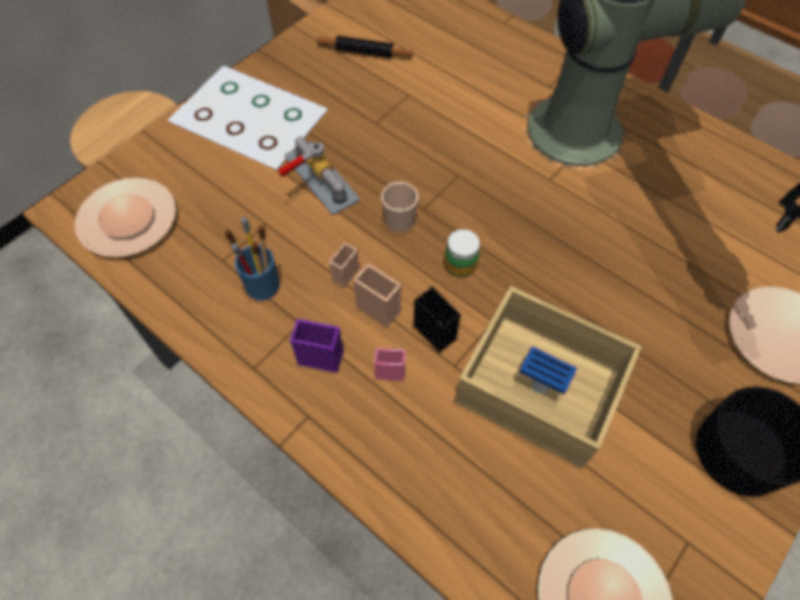

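View pics/side.png

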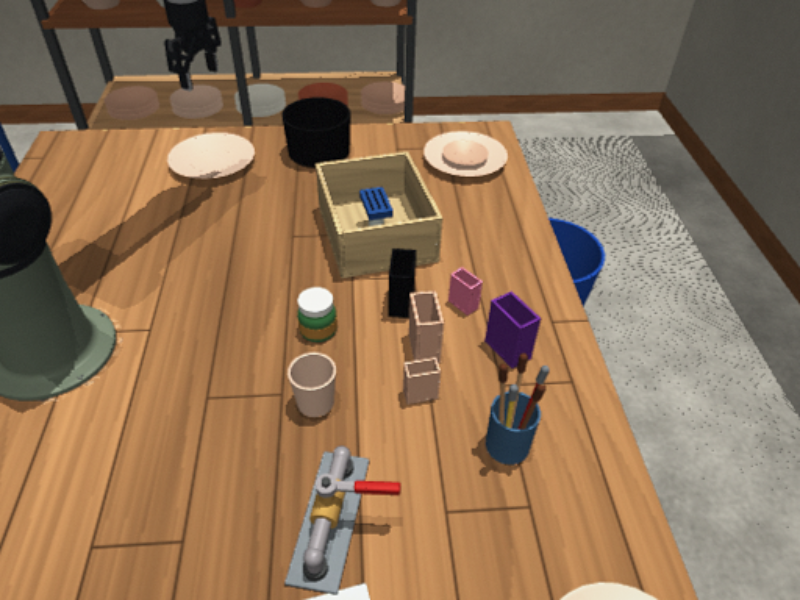

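Candidates for the pot in the scene picture (800x600): large bisque (378,296), small bisque (344,264), black (437,318), purple (317,345), pink (390,364). I choose the large bisque at (378,296). In the side picture it is at (425,325). The lever is at (375,487) and the air head at (376,203).

```bash
cat > m.py <<'E'
from h import *
S={n:pickle.load(open(n+".pkl","rb")) for n in("scene","side")}
C={n:cloud(S[n]) for n in S}
def at(n,u,v):
    return C[n][int(v*.64),int(u*.64)]
for n,L in {"side":dict(pot=(425,325),small=(421,385),black=(402,285),jar=(316,298),cup=(313,390),brush=(512,430),head=(376,203),hub=(327,484),grip=(378,488),pink=(465,292),purp=(512,330)),
 "scene":dict(pot=(378,296),head=(548,368),hub=(315,150),grip=(291,166),jar=(463,240),cup=(400,208),brush=(260,275))}.items():
    for k,p in L.items(): print(n,k,at(n,*p).round(3))
def rect(n,seed,zlo,zhi,r,name,hue=None):
    X=C[n].reshape(-1,3);c=S[n]["color"].reshape(-1,3).astype(int)
    m=(np.hypot(*(X[:,:2]-seed).T)<r)&(X[:,2]>zlo)&(X[:,2]<zhi)
    if hue=="blue": m&=(c[:,2]>c[:,0]+40)
    if hue=="red": m&=(c[:,0]>c[:,1]+80)&(c[:,0]>c[:,2]+80)
    P=X[m]; R=cv2.minAreaRect((P[:,:2]*1000).astype(np.float32))
    print(n,name,m.sum(),"ctr",np.round(R[0],1),"size",np.round(R[1],1),"ang",round(R[2],1),"zmed",P[:,2].mean().round(4),"mean",P[:,:2].mean(0).round(4))
for n in C:
    p=at("side",425,325)[:2]; rect(n,p,.088,.106,.065,"pot")
    rect(n,at("side",376,203)[:2],.075,.095,.075,"head","blue")
    rect(n,at("side",376,203)[:2],.100,.12,.2,"tray")
    rect(n,at("side",378,488)[:2],.07,.12,.08,"grip","red")
    rect(n,at("side",327,484)[:2],.004,.013,.13,"plate")
    rect(n,at("side",316,298)[:2],.02,.09,.06,"jar")
    rect(n,at("side",313,390)[:2],.07,.085,.06,"cup")
    rect(n,at("side",402,285)[:2],.08,.15,.05,"black")
    rect(n,at("side",421,385)[:2],.03,.15,.05,"small")
    rect(n,at("side",512,430)[:2],.08,.2,.07,"brush")
E
python3 m.py
```

```text
side pot [ 0.635 -0.069  0.096]
side small [ 0.621 -0.15   0.048]
side black [0.606 0.044 0.081]
side jar [0.457 0.032 0.071]
side cup [ 0.456 -0.173  0.078]
side brush [ 0.735 -0.269  0.088]
side head [0.572 0.287 0.083]
side hub [ 0.479 -0.342  0.1  ]
side grip [ 0.543 -0.35   0.095]
side pink [0.72  0.053 0.052]
side purp [ 0.776 -0.072  0.079]
scene pot [ 0.661 -0.012  0.1  ]
scene head [0.574 0.292 0.083]
scene hub [ 0.486 -0.335  0.096]
scene grip [ 0.544 -0.345  0.092]
scene jar [0.453 0.021 0.076]
scene cup [ 0.432 -0.152  0.007]
scene brush [ 0.763 -0.204  0.092]
scene pot 168 ctr [642.3 -37.4] size [45.6 65.1] ang 1.2 zmed 0.0965 mean [ 0.6429 -0.042 ]
scene head 552 ctr [575.7 293.6] size [52.4 80.4] ang 9.3 zmed 0.0846 mean [0.5767 0.2944]
scene tray 1287 ctr [581.9 252. ] size [204.8 323.8] ang 10.9 zmed 0.1079 mean [0.5797 0.2965]
scene grip 74 ctr [ 541.5 -344.9] size [14.2 62.1] ang 83.1 zmed 0.0953 mean [ 0.5445 -0.3444]
scene plate 525 ctr [ 479.4 -334.2] size [226.5 248.3] ang 66.2 zmed 0.0073 mean [ 0.4939 -0.3215]
scene jar 502 ctr [460.9  26.1] size [65.1 65. ] 
[... 652 characters left out ...]
] ang 11.1 zmed 0.107 mean [0.5777 0.2755]
side grip 194 ctr [ 543.4 -347.9] size [14.9 58.6] ang 83.3 zmed 0.0957 mean [ 0.5423 -0.3484]
side plate 1529 ctr [ 500.  -351.9] size [209.8 161.1] ang 62.5 zmed 0.0073 mean [ 0.4773 -0.3622]
side jar 643 ctr [457.1  20.3] size [64.2 65.1] ang 64.3 zmed 0.0578 mean [0.4581 0.0096]
side cup 151 ctr [ 454.5 -146.4] size [72.  56.5] ang 5.1 zmed 0.077 mean [ 0.4549 -0.1556]
side black 168 ctr [608.9  44. ] size [48.4 96.5] ang 2.4 zmed 0.0937 mean [0.6088 0.0452]
side small 431 ctr [ 624.8 -133. ] size [52.8 34. ] ang 7.7 zmed 0.0536 mean [ 0.6244 -0.1356]
side brush 772 ctr [ 747.6 -239.7] size [70.2 70.2] ang 28.3 zmed 0.1278 mean [ 0.7467 -0.242 ]
```

Run:
```python
from h import *
a=pickle.load(open("side.pkl","rb"))["color"][150:262,230:370,::-1];b=pickle.load(open("side.pkl","rb"))["color"][270:382,165:305,::-1]
cv2.imwrite("pics/crop.png",cv2.resize(np.hstack([a,b]),(800,320),interpolation=cv2.INTER_CUBIC))
```

```text
(no output)
```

View pics/crop.png

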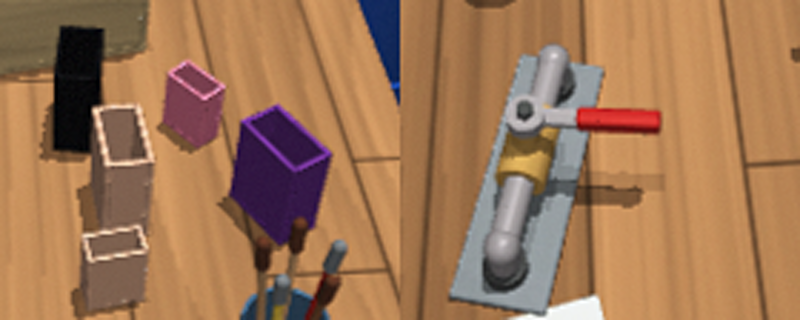

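```bash
cat > m2.py <<'E'
import io,contextlib
with contextlib.redirect_stdout(io.StringIO()):
    from m import *
for n in C:
    rect(n,[.642,-.034],.088,.106,.050,"pot")
    rect(n,[.611,.045],.02,.15,.056,"black")
    rect(n,[.580,.292],.102,.12,.165,"tray")
    X=C[n].reshape(-1,3);c=S[n]["color"].reshape(-1,3).astype(int)
    sat=c.max(1)-c.min(1)
    m=(np.hypot(*(X[:,:2]-[.475,-.36]).T)<.16)&(X[:,2]>.002)&(X[:,2]<.014)&(sat<35)&(c[:,2]>=c[:,0])&(c.max(1)<190)
    P=X[m];print(n,"plate",m.sum(),cv2.minAreaRect((P[:,:2]*1000).astype(np.float32)))
    m=(np.hypot(*(X[:,:2]-[.475,-.36]).T)<.12)&(X[:,2]>.04)&(X[:,2]<.07)&(sat<90)
    P=X[m][:,:2]*1000;print("pipe",m.sum(),cv2.fitLine(P.astype(np.float32),cv2.DIST_HUBER,0,.01,.01).ravel())
E
python3 m2.py
```

```text
scene pot 230 ctr [642.3 -30.8] size [45.9 77.6] ang 2.4 zmed 0.0967 mean [ 0.6431 -0.0299]
scene black 627 ctr [616.1  45.8] size [ 56.2 110.9] ang 10.0 zmed 0.0684 mean [0.6157 0.055 ]
scene tray 1181 ctr [574.  293.2] size [204.8 240. ] ang 10.9 zmed 0.1085 mean [0.5799 0.2998]
scene plate 377 ((477.8271789550781, -340.59515380859375), (207.15956115722656, 65.36772918701172), 77.20909118652344)
pipe 262 [ 2.2867793e-01  9.7350216e-01  4.8713919e+02 -3.2735870e+02]
side pot 236 ctr [640.6 -31. ] size [44.2 82.2] ang 3.3 zmed 0.0962 mean [ 0.6406 -0.0363]
side black 536 ctr [613.5  44. ] size [ 57.  109.1] ang 7.9 zmed 0.069 mean [0.6135 0.0346]
side tray 707 ctr [574.5 291. ] size [201.  247.5] ang 11.1 zmed 0.1078 mean [0.5765 0.2796]
side plate 1450 ((477.07904052734375, -339.95123291015625), (200.18402099609375, 69.46598052978516), 76.02496337890625)
pipe 732 [ 2.5447196e-01  9.6708018e-01  4.7624341e+02 -3.5608353e+02]
```

Emit:
play_rows([
  [0.015,-0.035,0.002,0,0,2,0.0854],
  [0.03,-0.07,0.005,0,0,4,0.0854],
  [0.045,-0.105,0.007,0,0,6,0.0854],
  [0.06,-0.14,0.01,0,0,8,0.0854],
  [0.075,-0.175,0.01,0,0,10,0.0854],
  [0.09,-0.21,0.01,0,0,12,0.0854],
  [0.105,-0.245,0.01,0,0,14,0.0854],
  [0.12,-0.28,0.01,0,0,16,0.0854],
  [0.135,-0.315,0.01,0,0,17,0.0854],
  [0.15,-0.35,0.01,0,0,18,0.0854],
])

```text
clock: 0.93
tcp_pos: [0.3802, 0.1478, 0.2412]
tool_rot: [-0.0, 0.058, 0.998, 0.0]
contact_force: [0.4, -0.2, -0.3]
finger_gap: 0.998
grip_force: 0.0
```

Plate direction is about 76°, so shut is about −14° in world and half open about 31°. The lever now stands at about −6.5°, so it is slightly open, and the turn needed is about 37.5°.

Emit:
play_rows([
  [0.013,-0.039,0,0,0,0,0.0854],
  [0.026,-0.078,0,0,0,0,0.0854],
  [0.039,-0.117,0,0,0,0,0.0854],
  [0.052,-0.156,0,0,0,0,0.0854],
  [0.065,-0.195,0,0,0,0,0.0854],
  [0.078,-0.234,0,0,0,0,0.0854],
  [0.091,-0.273,0,0,0,0,0.0854],
  [0.104,-0.312,0,0,0,0,0.0854],
  [0.117,-0.351,0,0,0,0,0.0854],
  [0.13,-0.39,0,0,0,0,0.0854],
])

```text
clock: 1.77
tcp_pos: [0.5101, -0.2425, 0.2408]
tool_rot: [-0.0, 0.059, 0.998, 0.0]
contact_force: [0.5, 0.4, 0.4]
finger_gap: 1.0
grip_force: 0.0
```

Emit:
play_rows([
  [0.011,-0.035,-0.005,0,0,0,0.0854],
  [0.023,-0.07,-0.015,0,0,0,0.0854],
  [0.035,-0.105,-0.03,0,0,0,0.0854],
  [0.035,-0.106,-0.05,0,0,0,0.0854],
  [0.035,-0.106,-0.07,0,0,0,0.0854],
  [0.035,-0.106,-0.09,0,0,0,0.0854],
  [0.035,-0.106,-0.1,0,0,0,0.0854],
  [0.035,-0.106,-0.1,0,0,0,0.0854],
  [0.035,-0.106,-0.1,0,0,0,0.0854],
  [0.035,-0.106,-0.1,0,0,0,0.0854],
])

```text
clock: 2.6
tcp_pos: [0.5459, -0.3468, 0.1426]
tool_rot: [0.001, 0.059, 0.998, -0.001]
contact_force: [0.5, 0.5, 0.7]
finger_gap: 0.998
grip_force: 0.0
```

Run:
```python
from h import *
print(ctrl.get_obs()["tcp_pos"])
d=read_camera("wrist");e=read_camera("side")
cv2.imwrite("pics/w1.png",np.hstack([cv2.resize(d["color"][:,:,::-1],(400,300)),cv2.resize(e["color"][230:380,130:330,::-1],(400,300))]))
```

```text
[ 0.54586082 -0.34677286  0.14260497]
```

View pics/w1.png

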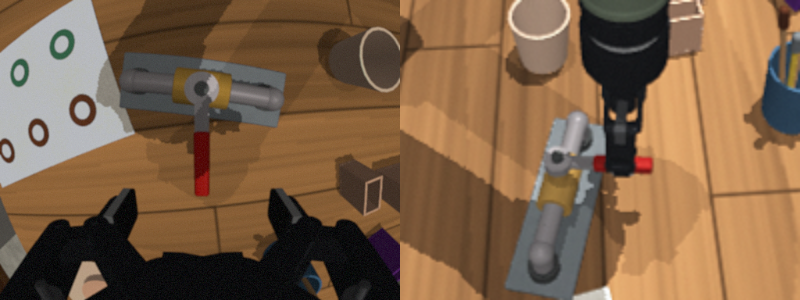

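The wrist view shows the lever (202,160) lying centred between the fingers (130 and 275). The pipe is about 7° off square to it. I lower and grip.

Emit:
play_rows([
  [0,0,-0.02,0,0,0,0.0854],
  [0,0,-0.04,0,0,0,0.0854],
  [0,0,-0.06,0,0,0,0.0854],
  [0,0,-0.07,0,0,0,0.0854],
  [0,0,-0.07,0,0,0,0.04],
  [0,0,-0.07,0,0,0,0.02],
  [0,0,-0.07,0,0,0,0.005],
  [0,0,-0.07,0,0,0,0.005],
  [0,0,-0.07,0,0,0,0.005],
  [0,0,-0.07,0,0,0,0.005],
])

```text
clock: 3.53
tcp_pos: [0.5457, -0.347, 0.0723]
tool_rot: [0.001, 0.059, 0.998, -0.001]
contact_force: [-1.0, -3.5, 8.7]
finger_gap: 0.154
grip_force: 60.6
```

Run:
```python
from h import *
o=ctrl.get_obs();print(o["tcp_pos"],o["contact_force"],o["moment"],o["grip_force"],o["finger_gap"])
h=np.array([.4773,-.3402]);p=o["tcp_pos"][:2];r=np.hypot(*(p-h));a=np.arctan2(*(p-h)[::-1]);print(r,np.degrees(a))
for t in (0,10,20,30,37.5,38): print(t,(h+r*np.array([np.cos(a+np.radians(t)),np.sin(a+np.radians(t))])-p).round(4))
```

```text
[ 0.54573422 -0.34702492  0.0723378 ] [-1.02187858 -3.4642287   8.67320946] [-0.64580337  0.15490603  0.34796742] 60.59096038341522 0.1543650851152456
0.06877370626292167 -5.695254842511966
0 [0. 0.]
10 [0.0001 0.012 ]
20 [-0.0018  0.0238]
30 [-0.0058  0.0351]
37.5 [-0.01    0.0431]
38 [-0.0103  0.0436]
```

Emit:
play_rows([
  [0.0003,0.0048,0,0,0,4,0.005],
  [0.0003,0.0096,0,0,0,8,0.005],
  [-0.0001,0.0144,0,0,0,12,0.005],
  [-0.0008,0.0191,0,0,0,16,0.005],
  [-0.0018,0.0238,0,0,0,20,0.005],
  [-0.0031,0.0284,0,0,0,24,0.005],
  [-0.0048,0.0329,0,0,0,28,0.005],
  [-0.0068,0.0373,0,0,0,32,0.005],
  [-0.0091,0.0415,0,0,0,36,0.005],
  [-0.01,0.0431,0,0,0,37.5,0.005],
])

```text
clock: 4.37
tcp_pos: [0.5362, -0.3041, 0.0725]
tool_rot: [0.001, -0.266, 0.964, -0.001]
contact_force: [1.3, -2.6, 1.4]
finger_gap: 0.15
grip_force: 58.9
```

Emit:
play_rows([
  [0,0,0,0,0,0,0.005],
  [0,0,0,0,0,0,0.005],
  [0,0,0,0,0,0,0.005],
  [0,0,0,0,0,0,0.03],
  [0,0,0,0,0,0,0.05],
  [0,0,0,0,0,0,0.06],
  [0,0,0,0,0,0,0.06],
  [0,0,0.03,0,0,0,0.06],
  [0,0,0.07,0,0,0,0.06],
  [0,0,0.1,0,0,0,0.06],
])

```text
clock: 5.2
tcp_pos: [0.5348, -0.3031, 0.1726]
tool_rot: [-0.0, -0.265, 0.964, 0.0]
contact_force: [1.5, -1.2, 0.1]
finger_gap: 0.705
grip_force: 0.0
```

```bash
cat > lev.py <<'E'
from h import *
import sys
for n in ("side","scene"):
    d=read_camera(n);X=cloud(d).reshape(-1,3);c=d["color"].reshape(-1,3).astype(int)
    m=(np.hypot(*(X[:,:2]-[.5,-.33]).T)<.12)&(X[:,2]>.07)&(X[:,2]<.12)&(c[:,0]>c[:,1]+80)&(c[:,0]>c[:,2]+80)
    P=X[m][:,:2]*1000
    if len(P)<10: print(n,"few");continue
    print(n,m.sum(),cv2.minAreaRect(P.astype(np.float32)),P.mean(0))
    q=P.mean(0)-[477.3,-340.2];print(np.degrees(np.arctan2(q[1],q[0])),np.hypot(*q))
d=read_camera("wrist");cv2.imwrite(sys.argv[1],cv2.resize(d["color"][:,:,::-1],(640,480)))
E
python3 lev.py pics/w2.png
```

```text
side 181 ((534.4097900390625, -306.043701171875), (58.54582214355469, 13.895462036132812), 32.63851547241211) [ 534.32230701 -307.39562615]
29.91139566332788 65.78503203900658
scene 49 ((537.123046875, -301.4212646484375), (53.16337203979492, 11.014689445495605), 29.930715560913086) [ 540.44630143 -299.33773303]
32.907094736664334 75.21422901442139
```

View pics/w2.png

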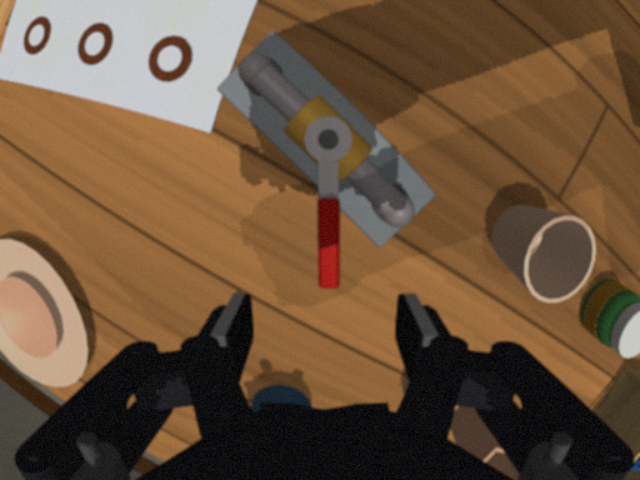

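The wrist view shows the lever vertical from (328,140) to (328,287). The pipe runs (258,75) to (397,210), about 44.5° to the lever, so the valve is half open. Next is the pot.

Emit:
play_rows([
  [0.01,0.027,0.005,0,0,6.2,0.0854],
  [0.021,0.054,0.01,0,0,12.4,0.0854],
  [0.032,0.081,0.01,0,0,18.6,0.0854],
  [0.043,0.108,0.01,0,0,24.8,0.0854],
  [0.054,0.135,0.01,0,0,31,0.0854],
  [0.065,0.162,0.01,0,0,37.2,0.0854],
  [0.076,0.19,0.01,0,0,43.4,0.0854],
  [0.087,0.218,0.01,0,0,49.6,0.0854],
  [0.097,0.245,0.01,0,0,55.8,0.0854],
  [0.107,0.272,0.01,0,0,62,0.0854],
])

```text
clock: 6.18
tcp_pos: [0.6414, -0.0297, 0.1793]
tool_rot: [0.001, 0.726, -0.688, -0.001]
contact_force: [1.1, -0.1, 0.8]
finger_gap: 0.999
grip_force: 0.0
```

Emit:
play_rows([
  [0,0,0,0,0,0,0.0854],
  [0,0,0,0,0,0,0.0854],
  [0,0,0,0,0,0,0.0854],
  [0,0,-0.01,0,0,0,0.0854],
  [0,0,-0.02,0,0,0,0.0854],
  [0,0,-0.03,0,0,0,0.0854],
  [0,0,-0.04,0,0,0,0.0854],
  [0,0,-0.04,0,0,0,0.0854],
  [0,0,-0.04,0,0,0,0.0854],
  [0,0,-0.04,0,0,0,0.0854],
])

```text
clock: 7.02
tcp_pos: [0.6422, -0.0316, 0.1413]
tool_rot: [0.0, 0.724, -0.69, -0.0]
contact_force: [-1.2, 0.8, -0.9]
finger_gap: 1.0
grip_force: 0.0
```

```bash
python3 lev.py pics/w3.png; python3 -c "
from h import *
o=ctrl.get_obs();print(o['tcp_pos'],o['tool_rot'],o['joint_positions'])
d=read_camera('wrist');pickle.dump((d,o),open('w3.pkl','wb'));print(d['K'],d['tool_from_camera'])"
```

```text
side 178 ((533.6825561523438, -305.98101806640625), (58.404083251953125, 15.674766540527344), 31.496950149536133) [ 533.6676007  -307.25650132]
30.30373720498597 65.2884408912433
scene 69 ((534.4320678710938, -303.0753173828125), (63.06952667236328, 12.802470207214355), 31.774375915527344) [ 535.13015236 -302.372702  ]
33.1891121235689 69.10304621456645
[ 0.64265752 -0.03141571  0.14196892] [-3.50517738e-04  7.23932935e-01 -6.89870088e-01  4.94969618e-04] [-1.63494546e-01  5.62050780e-01 -5.69039226e-02  9.50628803e-01
  2.22776088e-05 -1.78246767e+00]
[[297.31863964   0.         259.04053188]
 [  0.         297.31863964 194.02760657]
 [  0.           0.           1.        ]] [[ 8.52252361e-05 -9.60563543e-01 -2.78060556e-01  7.19656970e-02]
 [ 9.99999806e-01  2.53654436e-04 -5.69753535e-04  7.95245488e-04]
 [ 6.17815767e-04 -2.78060453e-01  9.60563378e-01 -1.42718354e-01]
 [ 0.00000000e+00  0.00000000e+00  0.00000000e+00  1.00000000e+00]]
```

View pics/w3.png

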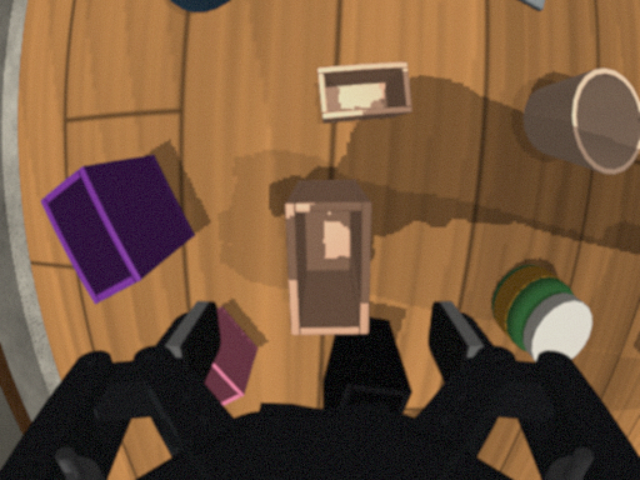

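Run:
```python
from h import *
from scipy.spatial.transform import Rotation as Ro
d,o=pickle.load(open("w3.pkl","rb"))
K=d["K"];T=d["tool_from_camera"];q=o["tool_rot"];R=Ro.from_quat([q[1],q[2],q[3],q[0]]).as_matrix()
W=[]
for u,v in [(288,204),(370,204),(368,333),(292,333)]:
    x=np.array([u/1.25-K[0,2],v/1.25-K[1,2]]);r=np.hypot(*x);th=r/K[0,0]
    ray=np.r_[x/r*np.sin(th),np.cos(th)]
    a=R@(T[:3,:3]@ray);p=R@T[:3,3]+o["tcp_pos"];W.append((p+a*(.1-p[2])/a[2])[:2])
W=np.array(W);print(W.round(4),W.mean(0).round(4));e=W[1]-W[2]+W[0]-W[3];print(np.degrees(np.arctan2(e[1],e[0])))
print("tool y yaw",np.degrees(np.arctan2(*R[:2,1][::-1])))
import pickle as p
for n in("scene","side"):
    X=cloud(p.load(open(n+".pkl","rb"))).reshape(-1,3)
    m=(np.hypot(*(X[:,:2]-[.61,.05]).T)<.04)&(X[:,2]<.2);print(n,np.percentile(X[m][:,2],[90,99]))
```

```text
[[ 0.662  -0.0693]
 [ 0.6205 -0.0714]
 [ 0.6151  0.0026]
 [ 0.6584  0.0046]] [ 0.639  -0.0334]
-86.52760835659484
tool y yaw -177.2396642738383
scene [0.09773327 0.1019487 ]
side [0.09693489 0.10064719]
```

Emit:
play_rows([
  [-0.001,0,-0.01,0,0,0,0.0854],
  [-0.001,0,-0.025,0,0,0,0.0854],
  [-0.001,0,-0.04,0,0,0,0.0854],
  [-0.001,0,-0.055,0,0,0,0.0854],
  [-0.001,0,-0.07,0,0,0,0.0854],
  [-0.001,0,-0.08,0,0,0,0.0854],
  [-0.001,0,-0.088,0,0,0,0.0854],
  [-0.001,0,-0.088,0,0,0,0.0854],
  [-0.001,0,-0.088,0,0,0,0.06],
  [-0.001,0,-0.088,0,0,0,0.05],
])

```text
clock: 8.05
tcp_pos: [0.6418, -0.0315, 0.054]
tool_rot: [-0.0, 0.724, -0.69, 0.001]
contact_force: [0.6, 0.2, -0.8]
finger_gap: 0.748
grip_force: 0.0
```

Emit:
play_rows([
  [0,0,0,0,0,0,0.03],
  [0,0,0,0,0,0,0.03],
  [0,0,0,0,0,0,0.03],
  [0,0,0,0,0,0,0.03],
  [0,0,0,0,0,0,0.03],
  [0,0,0.002,0,0,0,0.03],
  [0,0,0.005,0,0,0,0.03],
  [0,0,0.01,0,0,0,0.03],
  [0,0,0.02,0,0,0,0.03],
  [0,0,0.03,0,0,0,0.03],
])

```text
clock: 8.88
tcp_pos: [0.6407, -0.0313, 0.0836]
tool_rot: [0.0, 0.724, -0.69, -0.001]
contact_force: [0.4, 0.2, -2.4]
finger_gap: 0.504
grip_force: 60.9
```

Emit:
play_rows([
  [0,0,0.015,0,0,0,0.03],
  [0,0,0.035,0,0,0,0.03],
  [0,0,0.055,0,0,0,0.03],
  [0,0,0.075,0,0,0,0.03],
  [0,0,0.095,0,0,0,0.03],
  [0,0,0.115,0,0,0,0.03],
  [0,0,0.13,0,0,0,0.03],
  [0,0,0.14,0,0,0,0.03],
  [0,0,0.14,0,0,0,0.03],
  [0,0,0.14,0,0,0,0.03],
])

```text
clock: 9.72
tcp_pos: [0.6414, -0.0314, 0.2238]
tool_rot: [-0.0, 0.724, -0.69, 0.0]
contact_force: [1.1, -0.4, -3.2]
finger_gap: 0.51
grip_force: 61.1
```

Emit:
play_rows([
  [-0.002,0.01,0,0,0,0.5,0.03],
  [-0.005,0.025,0,0,0,1,0.03],
  [-0.009,0.045,0,0,0,1.5,0.03],
  [-0.013,0.065,0,0,0,2,0.03],
  [-0.017,0.085,0,0,0,2.5,0.03],
  [-0.021,0.105,0,0,0,3,0.03],
  [-0.025,0.125,0,0,0,3.5,0.03],
  [-0.029,0.145,0,0,0,4,0.03],
  [-0.032,0.16,0,0,0,4,0.03],
  [-0.033,0.165,0,0,0,4,0.03],
])

```text
clock: 10.55
tcp_pos: [0.6065, 0.137, 0.2224]
tool_rot: [0.0, 0.749, -0.663, -0.001]
contact_force: [-0.9, -0.8, -2.8]
finger_gap: 0.511
grip_force: 61.2
```

Emit:
play_rows([
  [-0.002,0.01,0,0,0,0.5,0.03],
  [-0.005,0.025,0,0,0,1,0.03],
  [-0.009,0.045,0,0,0,1.5,0.03],
  [-0.013,0.065,0,0,0,2,0.03],
  [-0.017,0.085,0,0,0,2.5,0.03],
  [-0.021,0.105,0,0,0,3,0.03],
  [-0.025,0.125,0,0,0,3.5,0.03],
  [-0.03,0.145,0,0,0,4,0.03],
  [-0.033,0.158,0,0,0,4,0.03],
  [-0.033,0.158,0,0,0,4,0.03],
])

```text
clock: 11.38
tcp_pos: [0.5742, 0.2944, 0.2231]
tool_rot: [-0.0, 0.771, -0.637, -0.001]
contact_force: [-0.5, -0.2, -3.4]
finger_gap: 0.513
grip_force: 61.1
```

```bash
cat > f.py <<'E'
from h import *
import sys
o=ctrl.get_obs();print(o["tcp_pos"],o["tool_rot"],o["contact_force"])
I=[]
for n in("scene","side","wrist"):
    d=read_camera(n);pickle.dump(d,open("f_"+n+".pkl","wb"));I.append(d["color"][:,:,::-1])
a=cv2.resize(I[0][160:310,270:430],(320,300));b=cv2.resize(I[1][80:190,190:300],(300,300));cc=cv2.resize(I[2],(640,480))[60:360,:]
cv2.imwrite(sys.argv[1],np.vstack([np.hstack([a,b,np.zeros((300,20,3),np.uint8)]),cc]))
E
python3 f.py pics/f1.png
```

```text
[0.57422825 0.29440205 0.22308227] [-2.72404861e-04  7.71212491e-01 -6.36577516e-01 -5.34037453e-04] [-0.52118706 -0.19977355 -3.44011337]
```

View pics/f1.png

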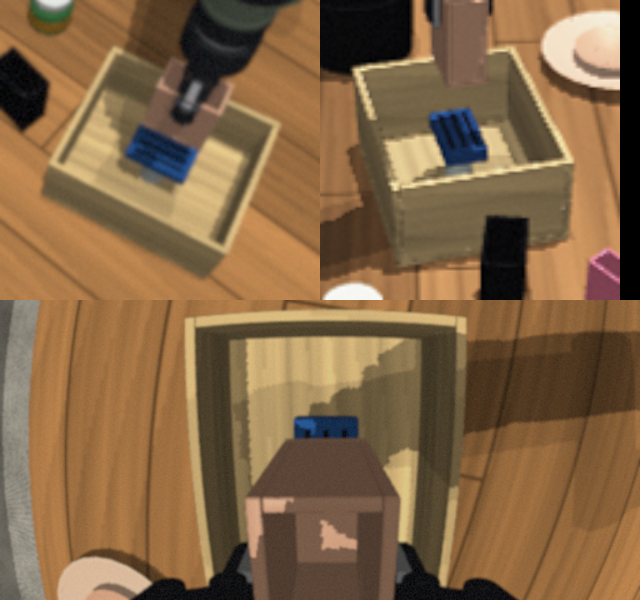

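Run:
```python
from h import *
for n in("scene","side"):
    d=pickle.load(open("f_"+n+".pkl","rb"));X=cloud(d).reshape(-1,3);c=d["color"].reshape(-1,3).astype(int)
    s=(np.hypot(*(X[:,:2]-[.574,.294]).T)<.07)&(c[:,0]>c[:,2]+12)&(c[:,0]>c[:,1]+8)
    for lo,hi in((.165,.2),(.2,.255),(.255,.29)):
        m=s&(X[:,2]>lo)&(X[:,2]<hi);P=X[m][:,:2]*1000
        if len(P)<20: continue
        a=np.radians(11);Q=(P-[574.2,294.4])@np.array([[np.cos(a),-np.sin(a)],[np.sin(a),np.cos(a)]])
        print(n,lo,len(P),cv2.minAreaRect(P.astype(np.float32)),"local x,y ranges",np.percentile(Q,[1,99],axis=0).round(1).tolist())
    z=X[s&(X[:,2]>.15)&(X[:,2]<.3)][:,2];print("z",np.percentile(z,[.5,2,98,99.5]))
```

```text
scene 0.165 174 ((595.58984375, 298.65313720703125), (4.814934253692627, 75.8810806274414), 10.773844718933105) local x,y ranges [[20.0, -37.1], [24.1, 37.2]]
scene 0.2 427 ((583.5654907226562, 296.0263671875), (55.559200286865234, 75.93720245361328), 11.662576675415039) local x,y ranges [[-17.7, -37.0], [36.0, 36.9]]
scene 0.255 249 ((593.0399780273438, 298.0888977050781), (79.01664733886719, 76.02371978759766), 11.730169296264648) local x,y ranges [[-20.0, -38.0], [56.6, 37.5]]
z [0.17211818 0.17569231 0.27718478 0.29391065]
side 0.165 188 ((561.3644409179688, 276.618408203125), (38.9625244140625, 85.34941101074219), 41.97079849243164) local x,y ranges [[-22.8, -44.6], [21.4, 28.2]]
side 0.2 410 ((575.3419799804688, 286.7452697753906), (66.96097564697266, 81.19991302490234), 37.4909782409668) local x,y ranges [[-27.0, -43.5], [35.3, 34.6]]
side 0.255 194 ((581.109619140625, 288.73590087890625), (86.03557586669922, 71.02603149414062), 53.95975112915039) local x,y ranges [[-40.5, -43.1], [43.9, 34.4]]
z [0.16868228 0.1715838  0.28791824 0.29748608]
```

Emit:
play_rows([
  [0.001,-0.001,-0.006,0,0,0,0.03],
  [0.001,-0.001,-0.014,0,0,0,0.03],
  [0.001,-0.001,-0.023,0,0,0,0.03],
  [0.001,-0.001,-0.032,0,0,0,0.03],
  [0.001,-0.001,-0.041,0,0,0,0.03],
  [0.001,-0.001,-0.05,0,0,0,0.03],
  [0.001,-0.001,-0.058,0,0,0,0.03],
  [0.001,-0.001,-0.065,0,0,0,0.03],
  [0.001,-0.001,-0.069,0,0,0,0.03],
  [0.001,-0.001,-0.069,0,0,0,0.03],
])

```text
clock: 12.37
tcp_pos: [0.5755, 0.2904, 0.153]
tool_rot: [0.001, 0.77, -0.638, -0.0]
contact_force: [0.9, 0.0, -2.7]
finger_gap: 0.506
grip_force: 61.1
```

Emit:
play_rows([
  [0,0,0,0,0,0,0.03],
  [0,0,0,0,0,0,0.03],
  [0,0,0,0,0,0,0.03],
  [0,0,0,0,0,0,0.03],
  [0,0,0,0,0,0,0.03],
  [0,0,0,0,0,0,0.03],
  [0,0,0,0,0,0,0.03],
  [0,0,0,0,0,0,0.03],
  [0,0,0,0,0,0,0.03],
  [0,0,0,0,0,0,0.03],
])

```text
clock: 13.2
tcp_pos: [0.5762, 0.2906, 0.1543]
tool_rot: [-0.0, 0.77, -0.638, -0.0]
contact_force: [0.2, 0.3, -2.2]
finger_gap: 0.505
grip_force: 61.1
```

```bash
python3 f.py pics/f2.png; python3 lev.py pics/x.png
python3 - <<'E'
from h import *
for n in("side","scene"):
    d=pickle.load(open("f_"+n+".pkl","rb"));X=cloud(d);print(n)
cv2.imwrite("pics/f3.png",np.hstack([cv2.resize(pickle.load(open("f_scene.pkl","rb"))["color"][:,:,::-1],(400,300)),cv2.resize(pickle.load(open("f_side.pkl","rb"))["color"][:,:,::-1],(400,300))]))
a=cv2.imread("pics/f2.png")[:300,:640];b=cv2.resize(cv2.imread("pics/f3.png"),(640,240));cv2.imwrite("pics/f4.png",np.vstack([a,b]))
E
```

```text
[0.57618915 0.29062539 0.15427898] [-2.01791152e-05  7.70282668e-01 -6.37702603e-01 -1.13563929e-06] [ 0.21584883  0.25581317 -2.19030162]
side 166 ((534.1760864257812, -306.1910705566406), (57.68009567260742, 14.525520324707031), 33.45677947998047) [ 533.43929454 -306.99957296]
30.599804008490153 65.22184256193107
scene 69 ((532.3251342773438, -304.8300476074219), (65.91199493408203, 12.41012954711914), 32.48073959350586) [ 534.36239022 -302.95160418]
33.13514171244004 68.14366712137367
side
scene
```

View pics/f4.png

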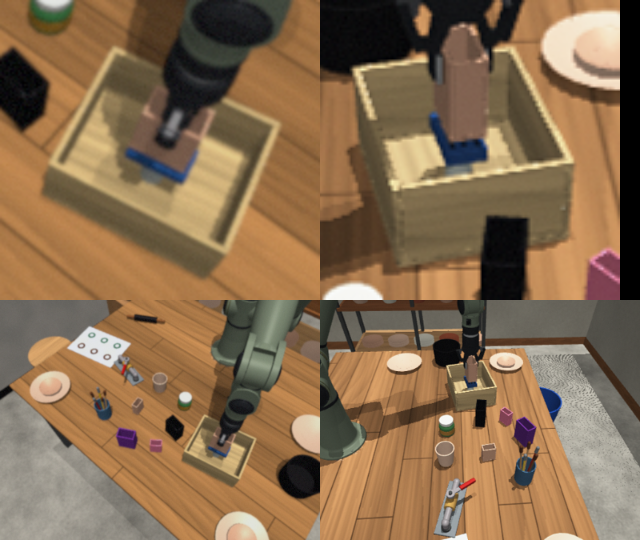

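Run:
```python
from h import *
p=[]
a=np.radians(10.9);M=np.array([[np.cos(a),-np.sin(a)],[np.sin(a),np.cos(a)]])
H=np.array([574.4,292.3])
for i in range(12): d={"scene":0,"side":1};n=("scene","side")[i%2];d=read_camera(n);o=ctrl.get_obs();p.append(o["tcp_pos"])
print(np.mean(p,0),np.std(p,0))
for n in("scene","side"):
    pre=pickle.load(open(n+".pkl","rb"));
    for tag,d in(("head",pre),("pot",pickle.load(open("f_"+n+".pkl","rb")))):
        X=cloud(d).reshape(-1,3);c=d["color"].reshape(-1,3).astype(int)
        Q=(X[:,:2]*1000-H)@M
        if tag=="head": m=(c[:,2]>c[:,0]+40)&(X[:,2]>.078)&(X[:,2]<.095)
        else: m=(c[:,0]>c[:,2]+12)&(c[:,0]>c[:,1]+8)&(X[:,2]>.105)&(X[:,2]<.15)
        m&=(abs(Q)<60).all(1)
        print(n,tag,m.sum(),np.percentile(Q[m],[2,50,98],axis=0).round(1).tolist())
    m=(abs(Q[:,0])<30)&(abs(Q[:,1])<48)&(c[:,0]>c[:,2]+12)&(c[:,0]>c[:,1]+8)&(X[:,2]>.087)&(X[:,2]<.21)
    print("pot z low",np.percentile(X[m][:,2],[.5,1,2]))
```

```text
[0.57617842 0.29062852 0.15427491] [1.40990316e-05 1.38296473e-05 1.25904379e-05]
scene head 549 [[-22.4, -37.2], [2.8, 1.7], [25.6, 39.7]]
scene pot 254 [[-16.0, -38.2], [23.8, -3.2], [25.7, 32.5]]
pot z low [0.10399334 0.10510613 0.10658189]
side head 236 [[-24.5, -43.5], [-3.3, -5.9], [22.0, 40.4]]
side pot 241 [[-21.4, -43.8], [-6.1, -39.6], [22.9, 25.4]]
pot z low [0.10113968 0.10162121 0.10344815]
```

Emit:
play_rows([
  [-0.0006,0.0006,0,0,0,0,0.03],
  [-0.0012,0.0012,0,0,0,0,0.03],
  [-0.0018,0.0018,0,0,0,0,0.03],
  [-0.0018,0.0018,0,0,0,0,0.03],
  [-0.0018,0.0018,0,0,0,0,0.03],
  [-0.0018,0.0018,0,0,0,0,0.03],
  [-0.0018,0.0018,0,0,0,0,0.03],
  [-0.0018,0.0018,0,0,0,0,0.03],
  [-0.0018,0.0018,0,0,0,0,0.03],
  [-0.0018,0.0018,0,0,0,0,0.03],
])

```text
clock: 14.93
tcp_pos: [0.5744, 0.2924, 0.1543]
tool_rot: [-0.0, 0.77, -0.638, 0.0]
contact_force: [0.1, -0.2, -2.3]
finger_gap: 0.509
grip_force: 61.1
```

```bash
python3 -c "
from plant import ctrl
print(ctrl.hand_in())"
```

```text
the job is handed in; nothing more can be done
None
```

The job is handed in: by my measurements the valve is half open (about 45°), and the bisque pot is held upright, centred and lined up about 15 mm above the blue air head, with nothing else seen to have moved; the hand-in gave no verdict.

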